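# Raise the fume booth sash to its working height

## Robot

A 6-joint arm with a two-finger parallel gripper is mounted at the origin on the work surface. World frame = base frame: x ahead of the robot, y to its left, z up, the work surface at z = 0. Lengths are in m, angles in degrees, forces in N, time in s.
With the tool pointing down it reaches from about 0.4 to 0.825 m from the base axis. Payload 7 kg.
Tool frame: the origin (TCP) lies midway between the tips of the shut fingers; the grasp point (between the pads) lies 19 mm behind it; z points along the fingers, y is the direction in which the jaws open and shut (so a half turn about z gives the same grasp; the last joint's range is limited). The gripper opens to 88 mm and grips with 3 to 60 N. Pads are 19 mm wide; open, the fingers measure 130 mm over their backs; the gripper's body (78 mm by 193 mm) begins 47 mm behind the grasp point.
Start: joints at [83.371, 20.546, 0.682, 0, -70.136, -16.507], TCP at [0.265, 0.621, 0.227] pointing down, gripper open.
Joint ranges: [-176.03, 176.03], [-82.01, 121.73], [-58.28, 71.71], [-173.87, 95.51], [-174.79, -0.11], [-173.66, 173.66]. Speed limits (degrees/s): [136.94, 136.94, 172.46, 180, 180, 180].

## Interface

Orientations are given as [roll, pitch, yaw] about the fixed x, y, z axes, in that order (R = Rz(yaw) Ry(pitch) Rx(roll)).
In Python, from plant import get_state, capture, get_calibration, close_job, boxes_of, cut_out gives the robot as it stands.
- The arm moves only by the tool apply_moves, never from a script. Its argument "commands" is a list of rows, each an object with "grip": the closure, from 0 (fully open) to 1 (shut); "slide": the shift along the tool's x, y, z in m, a list of three; "roll": the turn about the tool's z in degrees. In form: [{"grip": grip, "slide": [x, y, z], "roll": roll}, ...]. A call has 1 to 5 rows; each row is the pose to reach, as a shift and turn from the pose commanded when the call began, along the tool's axes at that moment; what a row does not reach only later rows make up. A row lasts 1/8 s, in which the tool goes at most 62.5 mm and 10.7 degrees, less where a joint would pass 70% of its speed; a pose out of reach is approached as far as the arm can. A call with a gripper value outside its range is refused whole. The fingers move at their own pace and stop on an object; "grip_force" is the grip in N (left out, the last holds). Time passes only in rows, so rows that repeat a pose let the fingers close. It gives the time, the measured TCP pose, the force and the opening at its end, in the units of the state.
- get_state(): the state, without advancing time (a new reading comes with each control period).
- capture(name): name is "side" or "top"; returns (picture, depth): 420x560x3 uint8, red, green, blue; 420x560 float32, m along the optical axis (not along the pixel's ray), 0 where there is no reading.
- get_calibration(name): a dict with "mtx" (3x3 intrinsics, pixels), "R" (3x3) and "t" (3): a world point X has camera coordinates R X + t. Camera axes: x right, y down, z forward; pixel columns grow to the right and rows downward; lengths in m; the calibration is good to about 2 mm. A picture is of the moment at which its call begins. get_calibration takes no time and is no camera call.
- close_job(): hands the job in, once; it reports no verdict.
Trained networks look in the newest picture that a camera, given by its name, has taken for a name from the list of things; names that differ only in an ending like _2 or _b are one class to them, and where a whole thing is asked for, a point or a joint stands for the part that bears it (a point fixed in the world has none). Each returns a list of dicts, best first, with "score" (0 to 1); they miss things now and then, are a little off and sometimes report something else, mostly with a low value. They report only what shows in the picture. A call takes as long as a camera call.
- boxes_of(name, camera): "position" ([x, y, z] in m, in the coordinates of the camera as it stood for that picture, good to about 4 mm: the middle of the surface that is visible of it).
- cut_out(name, camera): "mask" (420x560 bool, what is visible of it).
The state is a dict: "time_s": time; "joints": joint angles; "qd": joint speeds; "joint_torque": joint torques, N m; "tcp_pos": TCP position; "eef_rot": TCP orientation; "contact_force": force on the tool from outside, world axes, zero at the start; "moment": the same for the moment, N m; "gripper_width": finger opening in m.
Only numpy, scipy, OpenCV 4.12 (cv2) and the standard library are available. Lean on these libraries where they do the work, as an engineer would, in place of code of your own. Each camera call takes 0.05 s, during which the arm holds its last target.

## Task

The clear sash of the soldering fume booth has been left low: with the fingertips beneath its lip, push the sash gently up until the underside of the lip is level with the tip of the arrow pointer on the side post, then take the hand away; the counterweights keep the sash where it is left. Only push, do not pinch or grip the lip, and leave the jar, the solder spool and the other things on the bench where they stand.

Things in the scene. Friction and masses are not known exactly. Their poses are not given: they have to be found in the camera images.
- booth: Clear-paned aluminium fume booth, fixed. Origin on the bench, middle of its front plane; x points level into the booth, y left, z up. Posts 34 mm square, 550 mm high, at y = +/-247 mm, front faces at x = 0; head box on them to 584 mm (front at x = -5). Behind: 250 mm deep, 360 high; fan unit at its +y side. Sash in the plane x = 4 to 16 mm; open below it down to a sill 18 mm high, x = 14 to 48.
- sash (a joint): Height of the sash in m: 0 down on its rests (underside of the lip 55 mm above the bench), growing upward, travel 235 mm. Counterweights balance it and it stays wherever it is left; about 6 to 8 N upward under the lip moves it; no springs or catches.
- lip_edge (a point): Lowest line of the sash's lip, at its middle along y, 28 mm in front of the booth's front plane. The lip is an aluminium finger ledge along the bottom of the sash, 420 mm long (along the booth's y), 36 mm deep from the front plane to its nose, flat below, 16 mm thick (20 at its back half). Its nose is round, radius 8 mm, centred 8 mm above this point. It can be pushed up anywhere along its length.
- pointer: Arrow pointer clamped round the right-hand post (booth's -y side), black clip 36 mm high with a black arrowhead 17 mm long that points level to the sash. Its origin is the tip of the arrow: its height is the marked height. It stands up to 17 mm in front of the booth's front plane.
- jar: Open glass jar 68 mm wide and 115 mm high with a thin flux brush leaning in it up to 180 mm high; origin under its centre. Stands loose in front of the lip.
- spool: Spool of solder wire standing on its flange, 68 mm wide and 60 mm high; origin under its centre. Stands loose in front of the lip.
- tin: Flat open tin with a yellow sponge, 60 x 85 x 16 mm; origin under its centre. Lies loose in front of the lip.
- iron: Cordless soldering iron with a blue handle in a coil stand on a dark plate 130 x 75 mm, 175 mm high, loose, to the right in front of the booth; origin under the plate's centre. The iron's handle overhangs the plate by 60 mm to the stand's -x.
- pliers: Green-handled pliers lying loose on the bench, 170 x 55 x 12 mm, origin at the pivot.
- piece: Small foiled-glass piece lying loose on the bench, 92 x 63 x 6 mm, origin under its centre.
- cutter: Glass cutter lying loose on the bench, 140 mm long, 14 mm thick, origin near its middle.

How it is judged (in metres and radians):
On the way:
1. the fingers push on the lower half of the sash's lip ((contact force between the fingers and sash_c0 above 1.5 N or contact force between the fingers and sash_c1 above 1.5 N)), for 0.2 s.
At the end, for the whole second after the job is handed in: The underside of the lip is within 10 mm of the height of the arrow's tip and the sash is at rest, with the hand away from it (z of lip_edge in the frame of pointer between -0.01 and 0.01 m and velocity of joint sash between -0.005 and 0.005 m/s); the robot touches nothing.
It fails at once if the lip is pinched: fingers press on its top and its lower half at once ((contact force between the fingers and sash_c0 above 2 N or contact force between the fingers and sash_c1 above 2 N) and contact force between the fingers and sash_c2 above 2 N).
It fails at once if the sash is thrown up or dropped, faster than 0.5 m/s (velocity of joint sash above 0.5 m/s or velocity of joint sash below -0.5 m/s).
It fails at once if a thing on the bench is moved more than 25 mm or lifted (distance of any of jar, spool, tin, iron, pliers, piece, cutter from where it was at the start of the episode above 0.025 m).
It fails at once if the jar or the spool is tipped over (angle between any of jar, spool's own z axis and vertical above 0.5 rad).
It also fails if it takes over 42 s, if anything falls off the work surface, if the arm or the gripper's body presses on something with over 40 N, if the wrist force passes 120 N, or if a joint passes its speed limit or range.

## Working session

There is one attempt and no reset: what is moved stays moved. The work goes in short steps, Python scripts to look and compute and a tool call to move; the robot and the scene stay as the last step left them, time stands still between calls to the robot, and variables do not carry over. Pictures are saved under pics/ and viewed, and the job is handed in when it is done.

Besides the shell and the picture viewer there is one more tool, called after "Request:" in YAML: its name, and indented under it one key for each argument. apply_moves: Moves the arm, as the interface text tells. Its arguments: {"type":"object","properties":{"commands":{"type":"array"},"grip_force":{"type":"number"}},"required":["commands"]}

```bash
mkdir -p pics; ls
python3 - <<'E'
from plant import *
import cv2,numpy as np
s=get_state();print({k:np.round(v,3).tolist() for k,v in s.items()})
for n in ("side","top"):
    p,d=capture(n);cv2.imwrite(f"pics/{n}0.png",p[:,:,::-1]);np.save(f"{n}_d0.npy",d);np.save(f"{n}_p0.npy",p)
    c=get_calibration(n);R=np.array(c["R"]);t=np.array(c["t"]);print(n,np.round(c["mtx"],1).tolist(),"campos",-R.T@t,R.round(3).tolist())
    for k in ("pointer","lip_edge","booth","jar","spool","tin","iron","pliers","piece","cutter"):
        for b in boxes_of(k,n)[:2]:
            print(k,round(b["score"],2),(R.T@(np.array(b["position"])-t)).round(3))
E
```

```text
pics
{'time_s': 0.0, 'joints': [83.372, 20.592, 0.635, -0.02, -70.137, -16.508], 'qd': [-0.014, -0.124, -0.04, -0.02, 0.002, -0.038], 'joint_torque': [-0.0, -58.272, 29.306, 6.997, 0.007, -0.0], 'tcp_pos': [0.265, 0.62, 0.226], 'eef_rot': [179.905, -0.008, -23.143], 'contact_force': [0.461, -0.128, -0.167], 'moment': [-0.043, -0.044, 0.012], 'gripper_width': 0.087}
side [[514.1, 0.0, 277.8], [0.0, 514.1, 207.2], [0.0, 0.0, 1.0]] campos [-0.37213092 -1.13062926  1.07919643] [[0.798, -0.602, 0.018], [-0.318, -0.446, -0.837], [0.512, 0.662, -0.548]]
pointer 0.62 [ 0.629 -0.312  0.201]
lip_edge 0.97 [ 0.65  -0.065  0.215]
booth 0.91 [ 0.649 -0.154  0.296]
jar 0.67 [ 0.507 -0.053  0.081]
jar 0.27 [ 0.628 -0.31   0.2  ]
spool 0.59 [0.516 0.116 0.045]
tin 0.94 [ 0.518 -0.209  0.015]
iron 0.95 [ 0.512 -0.488  0.011]
pliers 0.65 [0.514 0.116 0.044]
pliers 0.5 [0.323 0.289 0.009]
piece 0.96 [ 0.301 -0.218  0.003]
cutter 0.45 [ 0.355 -0.018  0.013]
top [[477.5, 0.0, 286.1], [0.0, 477.5, 208.6], [0.0, 0.0, 1.0]] campos [ 0.28335659 -0.0762736   1.46510171] [[-0.016, -1.0, -0.015], [-0.991, 0.018, -0.131], [0.131, 0.012, -0.991]]
pointer 0.45 [ 0.628 -0.302  0.213]
lip_edge 0.74 [ 0.65  -0.049  0.203]
booth 0.57 [ 0.668 -0.038  0.36 ]
jar 0.7 [ 0.529 -0.039  0.053]
spool 0.72 [0.525 0.123 0.058]
tin 0.66 [0.526 0.124 0.06 ]
iron 0.58 [ 0.517 -0.468  0.02 ]
pliers 0.91 [0.318 0.293 0.009]
piece 0.93 [ 0.3   -0.219  0.005]
cutter 0.66 [ 0.358 -0.016  0.009]
cutter 0.2 [ 0.662 -0.039  0.357]
```

View pics/side0.png

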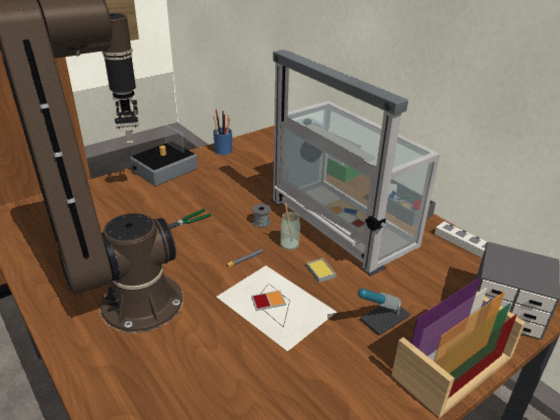

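View pics/top0.png

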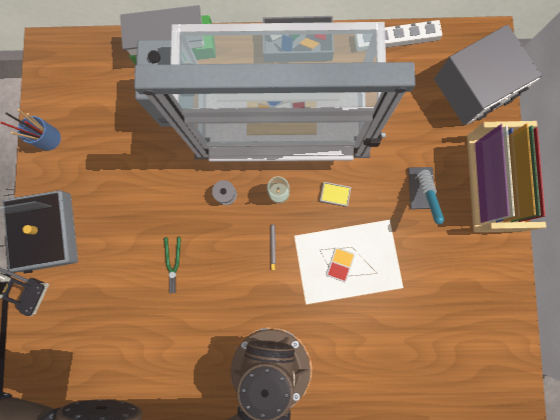

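Run:
```python
import cv2,numpy as np
p=np.load("side_p0.npy")[:,:,::-1]
a=cv2.resize(p[195:345,270:470],None,fx=4,fy=4,interpolation=cv2.INTER_CUBIC);cv2.imwrite("pics/side0z.png",a)
```

```text
(no output)
```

View pics/side0z.png

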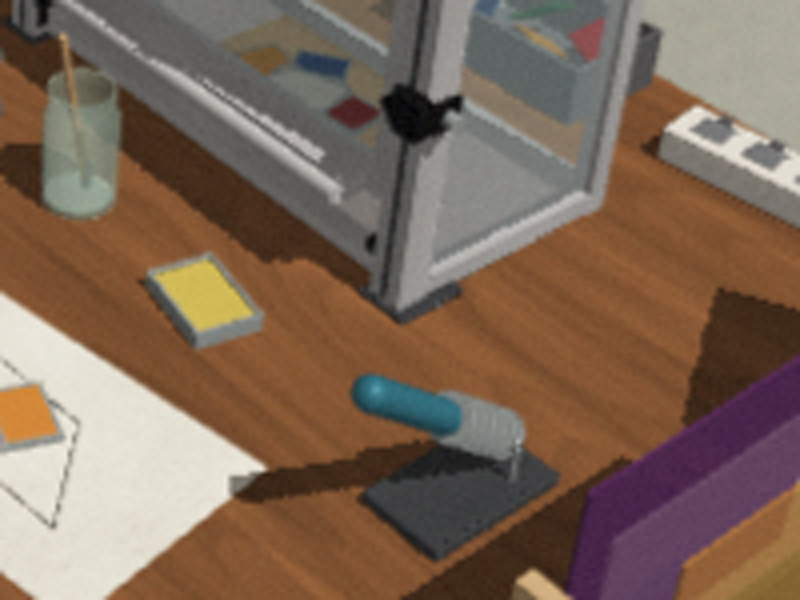

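The fixed tool axis (down) matters here. First I'll measure the booth, lip and pointer.

```bash
cat > h.py <<'E'
import numpy as np,cv2
from plant import *
def world(n,d):
    c=get_calibration(n);K=np.array(c["mtx"]);R=np.array(c["R"]);t=np.array(c["t"])
    v,u=np.mgrid[0:420,0:560]
    X=np.stack([(u-K[0,2])/K[0,0]*d,(v-K[1,2])/K[1,1]*d,d],-1)
    W=(X-t)@R; W[d<=0]=np.nan
    return W
def proj(n,X):
    c=get_calibration(n);K=np.array(c["mtx"]);q=(np.array(c["R"])@np.array(X).T).T+np.array(c["t"]);q=q@K.T
    return q[...,:2]/q[...,2:]
E
python3 - <<'E'
from h import *
p=np.load("side_p0.npy");W=world("side",np.load("side_d0.npy"))
Wt=world("top",np.load("top_d0.npy"))
capture("side");capture("top")
for n,w in (("side",W),("top",Wt)):
    for k in ("pointer","lip_edge","jar"):
        m=cut_out(k,n)[0]["mask"];q=w[m];q=q[~np.isnan(q[:,0])]
        print(n,k,m.sum(),np.percentile(q,[2,25,50,75,98],axis=0).round(3).tolist())
    vv,uu=np.where(m)
# lip points in side: along nose
m=cut_out("pointer","side")[0]["mask"];v,u=np.where(m);print(u.min(),u.max(),v.min(),v.max())
for (u,v) in [(366,219),(362,222),(368,225),(372,230),(350,240),(345,236),(330,228),(310,216)]:print((u,v),W[v,u].round(3),p[v,u])
z=p[205:245,335:395,::-1];cv2.imwrite("pics/z1.png",cv2.resize(z,None,fx=12,fy=12,interpolation=cv2.INTER_CUBIC))
E
```

```text
side pointer 205 [[0.619, -0.329, 0.18], [0.623, -0.317, 0.192], [0.629, -0.31, 0.201], [0.638, -0.296, 0.209], [0.659, -0.275, 0.217]]
side lip_edge 7340 [[0.607, -0.262, 0.1], [0.645, -0.174, 0.136], [0.648, -0.07, 0.215], [0.651, 0.05, 0.287], [0.657, 0.174, 0.347]]
side jar 721 [[0.493, -0.069, -0.003], [0.501, -0.062, 0.033], [0.514, -0.052, 0.072], [0.534, -0.032, 0.097], [0.605, 0.103, 0.122]]
top pointer 640 [[0.262, -0.259, -0.002], [0.283, -0.236, 0.004], [0.304, -0.221, 0.006], [0.325, -0.206, 0.008], [0.349, -0.184, 0.012]]
top lip_edge 7418 [[0.608, -0.263, 0.103], [0.642, -0.16, 0.115], [0.648, -0.049, 0.202], [0.65, 0.064, 0.297], [0.657, 0.17, 0.35]]
top jar 479 [[0.495, -0.066, -0.0], [0.505, -0.05, 0.007], [0.531, -0.037, 0.048], [0.548, -0.022, 0.096], [0.558, -0.008, 0.119]]
365 385 216 230
(366, 219) [ 0.621 -0.281  0.207] [19 19 15]
(362, 222) [ 0.649 -0.243  0.162] [76 37 39]
(368, 225) [ 0.618 -0.295  0.194] [13 10 13]
(372, 230) [ 0.621 -0.31   0.183] [36 33 37]
(350, 240) [ 0.61  -0.237  0.106] [177 171 169]
(345, 236) [ 0.611 -0.213  0.107] [185 180 178]
(330, 228) [nan nan nan] [114 112 111]
(310, 216) [0.686 0.042 0.013] [94 90 90]
```

View pics/z1.png

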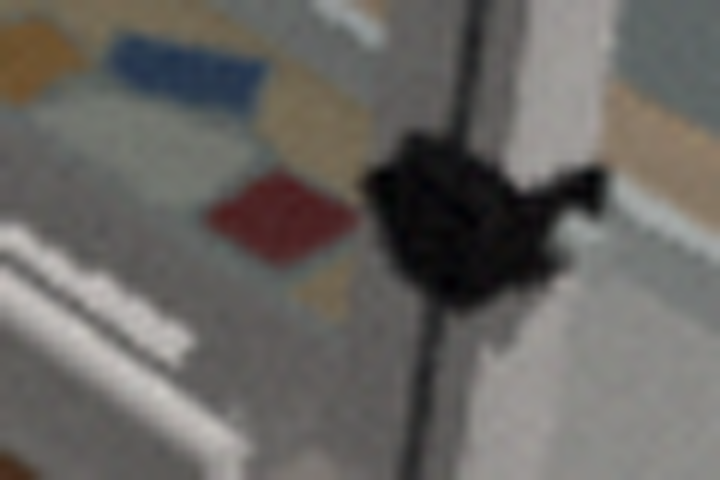

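Run:
```python
from h import *
d={n:world(n,np.load(f"{n}_d0.npy")) for n in("side","top")}
for n in d:
    m=cut_out("lip_edge",n)[0]["mask"];W=d[n];q=W[m];q=q[~np.isnan(q[:,0])]
    s=q[(q[:,2]<0.135)&(q[:,0]<0.635)]  # lip
    f=np.polyfit(s[:,1],s[:,0],1);print(n,"lip pts",len(s),"yaw slope",f,"z pct",np.percentile(s[:,2],[1,10,50,90,99]).round(4),"y",s[:,1].min(),s[:,1].max(),"x",np.percentile(s[:,0],[1,10,50,90]).round(4))
    h,e=np.histogram(q[:,2],bins=np.arange(.08,.2,.005));print(h)
    g=q[(q[:,2]>0.16)&(q[:,2]<.3)&(abs(q[:,0]-.65)<.02)]
    print("pane fit",np.polyfit(g[:,1],g[:,0],1),len(g))
    # points per y column: z profile near nose
    for y in(-.2,-.1,0,.1):
        a=q[(abs(q[:,1]-y)<.01)&(q[:,2]<.14)];a=a[np.argsort(a[:,2])];print(y,a[::max(1,len(a)//8),[0]].round(3).ravel() if 0 else a[::max(1,len(a)//8)][:,[0,2]].round(3).tolist())
# pointer tip ray
c=get_calibration("side");K=np.array(c["mtx"]);R=np.array(c["R"]);t=np.array(c["t"]);C=-R.T@t
for uv in((365.4,220.4),(366,219.5)):
  r=R.T@np.linalg.inv(K)@np.array([*uv,1])
  for x in(.625,.632,.64): print(uv,(C+r*(x-C[0])/r[0]).round(4))
```

```text
side lip pts 903 yaw slope [0.00670517 0.6176024 ] z pct [0.0952 0.1006 0.1083 0.1134 0.1167] y -0.25712276761853425 0.16652330809837101 x [0.602  0.6056 0.6168 0.6305]
[  1   0  10  78 180 395 506 180 151 116 118 112 125 106 117 121 113 107
 105 129 108 111 112]
pane fit [0.01286787 0.65004215] 3440
-0.2 [[0.606, 0.096], [0.617, 0.104], [0.62, 0.107], [0.61, 0.11], [0.641, 0.112], [0.628, 0.114], [0.648, 0.119], [0.651, 0.126], [0.644, 0.136]]
-0.1 [[0.688, 0.01], [0.608, 0.102], [0.605, 0.108], [0.611, 0.11], [0.64, 0.112], [0.641, 0.115], [0.648, 0.12], [0.649, 0.129], [0.648, 0.139]]
0 [[0.687, 0.015], [0.609, 0.105], [0.608, 0.109], [0.638, 0.11], [0.633, 0.112], [0.641, 0.115], [0.65, 0.122], [0.653, 0.132], [0.652, 0.14]]
0.1 [[0.689, 0.012], [0.605, 0.103], [0.608, 0.106], [0.651, 0.108], [0.634, 0.111], [0.637, 0.113], [0.624, 0.118], [0.642, 0.125], [0.653, 0.134]]
top lip pts 1536 yaw slope [0.01101143 0.62043522] z pct [0.0983 0.1036 0.11   0.1149 0.1188] y -0.2565184849057823 0.16299512529327523 x [0.6041 0.608  0.6199 0.632 ]
[   0    0    6   42  202  661 1001  318  18
[... 222 characters left out ...]
.115], [0.647, 0.12], [0.647, 0.131]]
-0.1 [[0.606, 0.1], [0.614, 0.106], [0.613, 0.109], [0.622, 0.11], [0.645, 0.112], [0.627, 0.113], [0.641, 0.115], [0.645, 0.121]]
0 [[0.609, 0.096], [0.624, 0.107], [0.609, 0.109], [0.632, 0.111], [0.629, 0.112], [0.611, 0.113], [0.634, 0.114], [0.648, 0.119], [0.65, 0.135]]
0.1 [[0.617, 0.098], [0.621, 0.105], [0.617, 0.108], [0.634, 0.11], [0.61, 0.113], [0.637, 0.114], [0.634, 0.115], [0.647, 0.12], [0.652, 0.133]]
(365.4, 220.4) [ 0.625  -0.2765  0.1972]
(365.4, 220.4) [ 0.632  -0.2705  0.191 ]
(365.4, 220.4) [ 0.64   -0.2637  0.1839]
(366, 219.5) [ 0.625  -0.2784  0.2016]
(366, 219.5) [ 0.632  -0.2724  0.1954]
(366, 219.5) [ 0.64   -0.2656  0.1884]
```

Lip underside is about z 0.094, with the nose at x≈0.609. The arrow tip is about z 0.195–0.199, so the lift is about 0.10 m. The tool points straight down, so before planning the contact I'll check in free space whether "approached as far as the arm can" lets it tilt.

Request:
apply_moves:
  commands:
    - {"grip":1,"slide":[0,0,-0.06],"roll":0}
    - {"grip":1,"slide":[0,0,-0.12],"roll":0}
    - {"grip":1,"slide":[0,0,-0.18],"roll":0}
    - {"grip":1,"slide":[0,0,-0.24],"roll":0}
    - {"grip":1,"slide":[0,0,-0.3],"roll":0}

```text
time_s: 2.28
tcp_pos: [0.2652, 0.6201, 0.529]
eef_rot: [-179.9, 0.0, -23.1]
contact_force: [0.5, 1.6, 0.4]
gripper_width: 0.0432
```

Request:
apply_moves:
  commands:
    - {"grip":1,"slide":[0,0,-0.06],"roll":0}
    - {"grip":1,"slide":[0,0,-0.12],"roll":0}
    - {"grip":1,"slide":[0,0,-0.18],"roll":0}
    - {"grip":1,"slide":[0,0,-0.24],"roll":0}
    - {"grip":1,"slide":[0,0,-0.3],"roll":0}

```text
time_s: 2.9
tcp_pos: [0.2441, 0.5704, 0.704]
eef_rot: [-177.6, -0.4, -23.2]
contact_force: [-0.2, 0.4, 1.6]
gripper_width: 0.0011
```

```bash
python3 -c "
from h import *
s=get_state();print({k:np.round(v,3).tolist() for k,v in s.items()})"
```

```text
{'time_s': 2.9, 'joints': [85.55, 25.335, 71.711, 1.564, -134.229, -17.583], 'qd': [4.236, -9.863, 0.049, 0.84, -8.614, -3.16], 'joint_torque': [-0.338, -52.496, 21.593, 4.944, 0.43, 0.11], 'tcp_pos': [0.244, 0.57, 0.704], 'eef_rot': [-177.617, -0.377, -23.153], 'contact_force': [-0.191, 0.396, 1.618], 'moment': [-0.201, 0.048, -0.014], 'gripper_width': 0.001}
```

Request:
apply_moves:
  commands:
    - {"grip":1,"slide":[0.05,-0.03,0.01],"roll":0}
    - {"grip":1,"slide":[0.1,-0.06,0.02],"roll":0}
    - {"grip":1,"slide":[0.15,-0.09,0.03],"roll":0}
    - {"grip":1,"slide":[0.2,-0.12,0.04],"roll":0}
    - {"grip":1,"slide":[0.25,-0.15,0.05],"roll":0}

```text
time_s: 3.52
tcp_pos: [0.4785, 0.5739, 0.615]
eef_rot: [-175.8, -1.3, -23.2]
contact_force: [-0.6, 0.2, -0.2]
gripper_width: 0.0004
```

```bash
python3 -c "
from h import *
s=get_state();print({k:np.round(s[k],3).tolist() for k in ('time_s','joints','tcp_pos','eef_rot')})"
```

```text
{'time_s': 3.525, 'joints': [65.685, 33.418, 71.695, 1.464, -124.044, 2.022], 'tcp_pos': [0.479, 0.574, 0.615], 'eef_rot': [-175.8, -1.298, -23.206]}
```

Request:
apply_moves:
  commands:
    - {"grip":1,"slide":[0.02,-0.05,0.0],"roll":0}
    - {"grip":1,"slide":[0.04,-0.1,0.0],"roll":0}
    - {"grip":1,"slide":[0.06,-0.15,0.0],"roll":0}
    - {"grip":1,"slide":[0.08,-0.2,0.0],"roll":0}
    - {"grip":1,"slide":[0.1,-0.25,0.0],"roll":0}

```text
time_s: 4.15
tcp_pos: [0.5528, 0.6401, 0.5364]
eef_rot: [-173.3, -2.5, -23.3]
contact_force: [-0.2, -0.4, -0.6]
gripper_width: 0.0003
```

```bash
python3 -c "
from h import *
s=get_state();print({k:np.round(s[k],3).tolist() for k in ('time_s','joints','tcp_pos','eef_rot')})"
```

```text
{'time_s': 4.15, 'joints': [63.253, 39.862, 71.671, 2.321, -114.959, 4.71], 'tcp_pos': [0.553, 0.64, 0.536], 'eef_rot': [-173.313, -2.528, -23.29]}
```

Tilt grows when over-reaching: the fingers lean outward, about 7° so far. If that persists in reach, I can build up a proper "fingertips beneath the lip" angle. I'll move in front of the booth, high up, to check.

Request:
apply_moves:
  commands:
    - {"grip":1,"slide":[0.02,0.058,0],"roll":-5}
    - {"grip":1,"slide":[0.04,0.116,0],"roll":-10}
    - {"grip":1,"slide":[0.06,0.174,0],"roll":-15}
    - {"grip":1,"slide":[0.08,0.232,0],"roll":-20}
    - {"grip":1,"slide":[0.1,0.29,0],"roll":-23}

```text
time_s: 4.78
tcp_pos: [0.5317, 0.3417, 0.5087]
eef_rot: [-174.8, -5.0, -0.2]
contact_force: [1.0, -0.4, -0.8]
gripper_width: 0.0002
```

```bash
python3 -c "
from h import *
s=get_state();print({k:np.round(s[k],3).tolist() for k in ('time_s','joints','tcp_pos','eef_rot')})"
```

```text
{'time_s': 4.775, 'joints': [50.771, 9.514, 20.665, 0.604, -93.997, 39.293], 'tcp_pos': [0.532, 0.342, 0.509], 'eef_rot': [-174.827, -4.984, -0.241]}
```

```bash
cat > fk.py <<'E'
import numpy as np
from scipy.spatial.transform import Rotation as Ro
def fk(q,P):
    h,a1,d,L2,L3,e,L6=P[:7]
    r=np.radians(q)
    R1=Ro.from_euler('z',r[0]);eps=r[2]-r[1]
    Rf=R1*Ro.from_euler('y',-eps) # x along forearm
    el=R1.apply([a1+L2*np.sin(r[1]),d,h+L2*np.cos(r[1])])
    w=el+Rf.apply([L3,0,e])
    Rw=Rf*Ro.from_euler('x',r[3])*Ro.from_euler('y',-r[4])  # x along tool
    t=w+Rw.apply([L6,0,0])
    Rt=Rw*Ro.from_euler('y',90,degrees=True) # z along tool
    Rt=Rt*Ro.from_euler('z',r[5]*P[7]+P[8])
    return t,w,el,Rt
E
cat > data.py <<'E'
D=[([83.372,20.592,.635,-.02,-70.137,-16.508],[.265,.62,.226]),
([85.55,25.335,71.711,1.564,-134.229,-17.583],[.244,.57,.704]),
([65.685,33.418,71.695,1.464,-124.044,2.022],[.479,.574,.615]),
([63.253,39.862,71.671,2.321,-114.959,4.71],[.553,.64,.536]),
([50.771,9.514,20.665,.604,-93.997,39.293],[.532,.342,.509])]
E
python3 - <<'E'
from fk import *;from data import D
from scipy.optimize import least_squares
f=lambda P:np.concatenate([fk(q,np.r_[P,1,0])[0]-p for q,p in D])
# j4 sign ambiguous, j4~0
s=least_squares(f,[.35,.05,-.19,.4,.4,0,.25]);print(s.x.round(4),np.abs(s.fun).max())
P=np.r_[s.x,-1,0]
for q,p in D: 
    t,w,el,R=fk(q,P);print(w.round(3),R.as_matrix()[:,2].round(3))
q,p=D[-1];print((Ro.from_euler('xyz',[-174.827,-4.984,-.241],degrees=True).as_matrix()).round(3))
print(fk(q,np.r_[s.x,-1,0])[3].as_matrix().round(3))
E
```

```text
[ 0.1564  0.0014 -0.2042  0.5933  0.4675 -0.001   0.3253] 0.013135454911881062
[0.278 0.621 0.551] [ 0.    -0.002 -1.   ]
[0.248 0.561 1.03 ] [-0.017  0.039 -0.999]
[0.473 0.55  0.94 ] [ 0.011  0.076 -0.997]
[0.533 0.604 0.857] [ 0.021  0.123 -0.992]
[0.511 0.303 0.831] [ 0.071  0.103 -0.992]
[[ 0.996  0.004  0.087]
 [-0.004 -0.996  0.09 ]
 [ 0.087 -0.09  -0.992]]
[[ 0.006 -0.997  0.071]
 [-0.995  0.001  0.103]
 [-0.103 -0.071 -0.992]]
```

```bash
sed -i "s/Ro.from_euler('x',r\[3\])/Ro.from_euler('x',-r[3])/" fk.py
python3 - <<'E'
from fk import *;from data import D
from scipy.optimize import least_squares
E=[[179.905,-.008,-23.143],[-177.617,-.377,-23.153],[-175.8,-1.298,-23.206],[-173.313,-2.528,-23.29],[-174.827,-4.984,-.241]]
RR=[Ro.from_euler('xyz',e,degrees=True) for e in E]
for sg in(1,-1):
  def f(P):
    o=[]
    for (q,p),R in zip(D,RR):
        t,w,el,Rt=fk(q,np.r_[P[:7],sg,P[7]]);o+=[t-p,.3*(Rt.inv()*R).as_rotvec()]
    return np.concatenate(o)
  for b in(0,1.57,3.14,-1.57):
    s=least_squares(f,[.35,.05,-.19,.4,.4,0,.25,b],loss='linear');print(sg,s.x.round(4),s.cost,np.abs(s.fun).max())
E
```

```text
1 [ 0.2074 -0.0021 -0.1918  0.5951  0.4673  0.002   0.3806 -1.6541] 0.11643162876172203 0.3864824896763104
1 [ 2.0740e-01 -2.1000e-03 -1.9180e-01  5.9510e-01  4.6730e-01  2.0000e-03
  3.8060e-01  2.1158e+00] 1.4811103531778778 0.9331076314720512
1 [ 2.0740e-01 -2.1000e-03 -1.9180e-01  5.9510e-01  4.6730e-01  2.0000e-03
  3.8060e-01  4.6291e+00] 0.11643162876172203 0.3864824884319788
1 [ 0.2074 -0.0021 -0.1918  0.5951  0.4673  0.002   0.3806 -1.6541] 0.11643162876172207 0.38648248772605254
-1 [ 0.2074 -0.0021 -0.1918  0.5951  0.4673  0.002   0.3806 -1.5708] 2.3238262622438526e-06 0.0014899604606979366
-1 [ 0.2074 -0.0021 -0.1918  0.5951  0.4673  0.002   0.3806 -1.5708] 2.32382626228333e-06 0.0014899603740807787
-1 [ 2.0740e-01 -2.1000e-03 -1.9180e-01  5.9510e-01  4.6730e-01  2.0000e-03
  3.8060e-01  4.7124e+00] 2.3238262622409612e-06 0.001489961487248781
-1 [ 0.2074 -0.0021 -0.1918  0.5951  0.4673  0.002   0.3806 -1.5708] 2.323826262239455e-06 0.00148996148724867
```

```bash
cat > sim.py <<'E'
from fk import *
from scipy.optimize import least_squares
P=np.array([.2074,-.0021,-.1918,.5951,.4673,.002,.3806,-1,-np.pi/2])
lo=np.array([-176.03,-82.01,-58.28,-173.87,-174.79,-173.66]);hi=np.array([176.03,121.73,71.71,95.51,-.11,173.66])
def ik(q0,p,R,w):
    def f(q):
        t,_,_,Rt=fk(q,P);return np.r_[t-p,w*(Rt.inv()*R).as_rotvec()]
    s=least_squares(f,np.clip(q0,lo+.01,hi-.01),bounds=(lo,hi),x_scale=50,xtol=1e-10,ftol=1e-12,max_nfev=400);return s.x,s.fun
def call(q,sl,roll,w):
    t,_,_,R=fk(q,P)
    return ik(q,t+R.apply(sl),R*Ro.from_euler('z',roll,degrees=True),w)[0]
def show(q):
    t,w,_,R=fk(q,P);z=R.as_matrix()[:,2];return np.round(q,1).tolist(),t.round(3).tolist(),z.round(3).tolist(),"tilt %.1f az %.0f"%(np.degrees(np.arccos(-z[2])),np.degrees(np.arctan2(z[1],z[0])))
E
python3 - <<'E'
from sim import *;from data import D
print(show(D[2][0]));print("actual",show(D[3][0]))
for w in(.1,.2,.3,.5,1,2): print(w,show(call(D[2][0],[.1,-.25,0],0,w)))
print(show(D[1][0]))
for w in(.1,.2,.3,.5,1): print(w,show(call(D[1][0],[.25,-.15,.05],0,w)))
print("IK at lip")
for th in(10,20,30,40,50,60,80,90):
    R=Ro.from_euler('y',-th,degrees=True)*Ro.from_euler('x',180,degrees=True)
    for z in(.085,.2):
        q,f=ik([0,40,0,0,-60,70],np.array([.63,-.17,z]),R,.3);print(th,z,np.round(q,0),np.abs(f).max().round(4),'wrist',fk(q,P)[1].round(2),'elb',fk(q,P)[2].round(2))
E
```

```text
([65.7, 33.4, 71.7, 1.5, -124.0, 2.0], [0.478, 0.573, 0.616], [0.05, 0.058, -0.997], 'tilt 4.4 az 50')
actual ([63.3, 39.9, 71.7, 2.3, -115.0, 4.7], [0.553, 0.64, 0.535], [0.086, 0.09, -0.992], 'tilt 7.1 az 46')
0.1 ([63.0, 38.3, 71.7, 8.3, -88.2, 6.2], [0.661, 0.755, 0.626], [0.387, 0.444, -0.808], 'tilt 36.1 az 49')
0.2 ([62.9, 38.6, 71.7, 7.1, -93.1, 6.2], [0.644, 0.736, 0.603], [0.336, 0.386, -0.859], 'tilt 30.8 az 49')
0.3 ([62.8, 39.1, 71.7, 5.8, -98.4, 6.1], [0.625, 0.714, 0.577], [0.275, 0.316, -0.908], 'tilt 24.8 az 49')
0.5 ([62.6, 40.2, 71.7, 3.8, -106.2, 5.8], [0.597, 0.682, 0.542], [0.178, 0.205, -0.962], 'tilt 15.7 az 49')
1 ([62.4, 41.4, 71.7, 1.9, -112.6, 5.3], [0.572, 0.654, 0.515], [0.09, 0.104, -0.991], 'tilt 7.9 az 49')
2 ([62.3, 41.8, 71.7, 1.3, -114.7, 5.2], [0.564, 0.645, 0.507], [0.06, 0.07, -0.996], 'tilt 5.3 az 50')
([85.6, 25.3, 71.7, 1.6, -134.2, -17.6], [0.244, 0.57, 0.705], [0.022, 0.036, -0.999], 'tilt 2.4 az 58')
0.1 ([64.8, 31.4, 71.7, 4.8, -113.0, 4.6], [0.531, 0.608, 0.656], [0.195, 0.234, -0.952], 'tilt 17.8 az 50')
0.2 ([64.6, 32.1, 71.7, 3.8, -11
[... 1239 characters left out ...]
elb [ 0.12 -0.18  0.79]
50 0.2 [  4.   1. -44.  96.  -4.  -9.] 0.0217 wrist [ 0.36 -0.16  0.48] elb [ 0.02 -0.19  0.8 ]
60 0.085 [  7.   8. -43.  96.  -7. -11.] 0.1076 wrist [ 0.4  -0.15  0.43] elb [ 0.11 -0.18  0.8 ]
60 0.2 [  7.  -2. -45.  96.  -8. -11.] 0.062 wrist [ 0.35 -0.15  0.48] elb [ 0.01 -0.19  0.8 ]
80 0.085 [ 42.   9. -58.  96. -53. -54.] 0.1248 wrist [0.33 0.04 0.36] elb [ 0.2  -0.08  0.79]
80 0.2 [ 36. -11. -58.  96. -43. -34.] 0.1028 wrist [ 0.28 -0.04  0.45] elb [ 0.02 -0.23  0.79]
90 0.085 [  30.   97.  -58.   96. -143. -162.] 0.0841 wrist [ 0.24 -0.09 -0.06] elb [0.61 0.13 0.13]
90 0.2 [ 40. -10. -58.  96. -51. -39.] 0.1346 wrist [ 0.28 -0.01  0.44] elb [ 0.05 -0.21  0.79]
```

```bash
cat > s2.py <<'E'
from sim import *
q0=np.array([50.771,9.514,20.665,.604,-93.997,39.293])
R0=fk(q0,P)[3]
for st in([.45,-.2,.66],[.5,-.3,.62],[.35,-.15,.7]):
    q,f=ik(q0,np.array(st),R0,1.);print("start",show(q),np.abs(f).max().round(3))
    for az in(-30,-10):
      for el in(0,30,45,60,75):
        d=np.array([np.cos(np.radians(az))*np.cos(np.radians(el)),np.sin(np.radians(az))*np.cos(np.radians(el)),np.sin(np.radians(el))])
        qq=q
        for i in range(10):
            t,_,_,R=fk(qq,P);qq,_=ik(qq,t+.0625*d,R,1.)
        s=show(qq);print(az,el,s[1],s[3])
E
python3 s2.py
```

```text
start ([-5.7, 3.6, 33.7, -6.2, -115.5, 92.7], [0.45, -0.2, 0.66], [0.087, 0.09, -0.992], 'tilt 7.2 az 46') 0.0
-30 0 [0.805, -0.406, 0.466] tilt 10.1 az 18
-30 30 [0.685, -0.336, 0.632] tilt 11.4 az 14
-30 45 [0.604, -0.289, 0.706] tilt 11.6 az 14
-30 60 [0.512, -0.236, 0.77] tilt 11.3 az 16
-30 75 [0.413, -0.179, 0.821] tilt 10.8 az 20
-10 0 [0.873, -0.239, 0.473] tilt 10.5 az 22
-10 30 [0.739, -0.2, 0.637] tilt 11.9 az 18
-10 45 [0.647, -0.179, 0.711] tilt 12.0 az 18
-10 60 [0.542, -0.159, 0.774] tilt 11.6 az 19
-10 75 [0.429, -0.139, 0.823] tilt 11.0 az 21
start ([-16.1, 12.1, 38.4, -6.9, -112.7, 103.2], [0.5, -0.3, 0.62], [0.087, 0.09, -0.992], 'tilt 7.2 az 46') 0.0
-30 0 [0.822, -0.468, 0.41] tilt 10.6 az 12
-30 30 [0.709, -0.398, 0.589] tilt 11.9 az 9
-30 45 [0.631, -0.351, 0.67] tilt 11.9 az 9
-30 60 [0.541, -0.299, 0.74] tilt 11.5 az 11
-30 75 [0.446, -0.244, 0.796] tilt 10.9 az 15
-10 0 [0.894, -0.307, 0.422] tilt 10.9 az 17
-10 30 [0.766, -0.264, 0.599] tilt 12.2 az 13
-10 45 [0.676, -0.243, 0.678] tilt 12.2 az 13
-10 60 [0.573, -0.223, 0.746] tilt 11.8 az 14
-10 75 [0.462, -0.205, 0.799] tilt 11.0 az 16
start ([1.4, -5.9, 30.4, -5.9, -121.0, 85.3], [0.35, -0.15, 0.7], [0.087, 0.09, -0.992], 'tilt 7.2 az 46') 0.0
-30 0 [0.751, -0.381, 0.531] tilt 9.2 az 23
-30 30 [0.626, -0.308, 0.678] tilt 10.6 az 18
-30 45 [0.543, -0.259, 0.745] tilt 10.8 az 18
-30 60 [0.449, -0.205, 0.802] tilt 10.7 az 20
-30 75 [0.348, -0.146, 0.845] tilt 10.2 az 24
-10 0 [0.819, -0.209, 0.537] tilt 9.6 az 27
-10 30 [0.68, -0.17, 0.684] tilt 11.1 az 21
-10 45 [0.586, -0.149, 0.75] tilt 11.3 az 21
-10 60 [0.478, -0.127, 0.805] tilt 11.0 az 23
-10 75 [0.363, -0.106, 0.847] tilt 10.4 az 25
```

Request:
apply_moves:
  commands:
    - {"grip":1,"slide":[-0.002,0.059,-0.019],"roll":0}
    - {"grip":1,"slide":[-0.004,0.118,-0.038],"roll":0}
    - {"grip":1,"slide":[-0.006,0.177,-0.057],"roll":0}
    - {"grip":1,"slide":[-0.008,0.236,-0.076],"roll":0}
    - {"grip":1,"slide":[-0.01,0.295,-0.095],"roll":0}

```text
time_s: 5.4
tcp_pos: [0.5138, 0.0399, 0.5766]
eef_rot: [-174.8, -5.0, -0.3]
contact_force: [1.0, -0.1, -0.0]
gripper_width: 0.0005
```

Request:
apply_moves:
  commands:
    - {"grip":1,"slide":[-0.002,0.059,-0.019],"roll":0}
    - {"grip":1,"slide":[-0.004,0.118,-0.038],"roll":0}
    - {"grip":1,"slide":[-0.006,0.177,-0.057],"roll":0}
    - {"grip":1,"slide":[-0.008,0.236,-0.076],"roll":0}
    - {"grip":1,"slide":[-0.01,0.295,-0.095],"roll":0}

```text
time_s: 6.02
tcp_pos: [0.496, -0.2624, 0.6437]
eef_rot: [-174.9, -5.0, -0.4]
contact_force: [2.3, 0.7, 0.6]
gripper_width: 0.0004
```

Request:
apply_moves:
  commands:
    - {"grip":1,"slide":[0.04,0.015,-0.045],"roll":0}
    - {"grip":1,"slide":[0.08,0.03,-0.09],"roll":0}
    - {"grip":1,"slide":[0.12,0.045,-0.135],"roll":0}
    - {"grip":1,"slide":[0.16,0.06,-0.18],"roll":0}
    - {"grip":1,"slide":[0.2,0.075,-0.225],"roll":0}

```text
time_s: 6.65
tcp_pos: [0.5625, -0.2897, 0.7024]
eef_rot: [-176.3, -7.2, -0.5]
contact_force: [-0.1, 0.0, 0.1]
gripper_width: 0.0001
```

```bash
python3 -c "
from h import *;from sim import *
s=get_state();print(s['time_s'],s['tcp_pos'],s['eef_rot'],show(s['joints']))"
```

```text
6.65 [ 0.56252705 -0.28965035  0.7024256 ] [-176.27808668   -7.1790289    -0.52450267] ([-12.9, 23.9, 71.7, -6.9, -131.4, 97.8], [0.542, -0.286, 0.722], [0.125, 0.064, -0.99], 'tilt 8.1 az 27')
```

Request:
apply_moves:
  commands:
    - {"grip":1,"slide":[0.25,0.1,-0.3],"roll":0}
    - {"grip":1,"slide":[0.3,0.12,-0.4],"roll":0}
    - {"grip":1,"slide":[0.4,0.15,-0.5],"roll":0}
    - {"grip":1,"slide":[0.5,0.2,-0.6],"roll":0}
    - {"grip":1,"slide":[0.6,0.2,-0.7],"roll":0}

```text
time_s: 7.28
tcp_pos: [0.582, -0.2917, 0.703]
eef_rot: [-177.6, -9.1, -0.7]
contact_force: [-0.0, 0.4, 1.0]
gripper_width: 0.0005
```

```bash
python3 -c "
from h import *;from sim import *
s=get_state();print(s['time_s'],s['tcp_pos'],s['eef_rot'],show(s['joints']))"
```

```text
7.275 [ 0.58199816 -0.29167357  0.70298482] [-177.56436709   -9.07589536   -0.65639407] ([-12.1, 24.3, 71.7, -5.4, -128.8, 97.9], [0.566, -0.289, 0.719], [0.158, 0.041, -0.987], 'tilt 9.4 az 14')
```

Request:
apply_moves:
  commands:
    - {"grip":1,"slide":[0.25,0.05,-0.3],"roll":0}
    - {"grip":1,"slide":[0.3,0.07,-0.4],"roll":0}
    - {"grip":1,"slide":[0.4,0.1,-0.5],"roll":0}
    - {"grip":1,"slide":[0.5,0.1,-0.6],"roll":0}
    - {"grip":1,"slide":[0.6,0.1,-0.7],"roll":0}

```text
time_s: 7.9
tcp_pos: [0.595, -0.2668, 0.7185]
eef_rot: [-178.9, -11.3, -0.7]
contact_force: [0.7, -0.2, -0.3]
gripper_width: 0.0002
```

Request:
apply_moves:
  commands:
    - {"grip":1,"slide":[0.25,0.05,-0.25],"roll":0}
    - {"grip":1,"slide":[0.3,0.07,-0.3],"roll":0}
    - {"grip":1,"slide":[0.4,0.1,-0.4],"roll":0}
    - {"grip":1,"slide":[0.5,0.1,-0.5],"roll":0}
    - {"grip":1,"slide":[0.6,0.1,-0.6],"roll":0}

```text
time_s: 8.52
tcp_pos: [0.6202, -0.2486, 0.7253]
eef_rot: [179.9, -13.7, -0.8]
contact_force: [0.4, -0.1, -0.2]
gripper_width: 0.0002
```

Request:
apply_moves:
  commands:
    - {"grip":1,"slide":[0.25,0.05,-0.2],"roll":0}
    - {"grip":1,"slide":[0.3,0.07,-0.25],"roll":0}
    - {"grip":1,"slide":[0.4,0.1,-0.3],"roll":0}
    - {"grip":1,"slide":[0.5,0.1,-0.4],"roll":0}
    - {"grip":1,"slide":[0.6,0.1,-0.5],"roll":0}

```text
time_s: 9.15
tcp_pos: [0.6556, -0.2357, 0.7252]
eef_rot: [178.6, -16.2, -0.7]
contact_force: [0.3, -0.5, -0.1]
gripper_width: 0.0005
```

Request:
apply_moves:
  commands:
    - {"grip":1,"slide":[0.25,-0.05,-0.25],"roll":0}
    - {"grip":1,"slide":[0.3,-0.07,-0.3],"roll":0}
    - {"grip":1,"slide":[0.4,-0.1,-0.4],"roll":0}
    - {"grip":1,"slide":[0.5,-0.1,-0.5],"roll":0}
    - {"grip":1,"slide":[0.6,-0.1,-0.6],"roll":0}

```text
time_s: 9.78
tcp_pos: [0.6652, -0.1527, 0.7564]
eef_rot: [177.6, -19.0, -0.6]
contact_force: [-1.5, -0.4, -0.7]
gripper_width: 0.0003
```

Request:
apply_moves:
  commands:
    - {"grip":1,"slide":[0.25,-0.05,-0.25],"roll":0}
    - {"grip":1,"slide":[0.3,-0.07,-0.3],"roll":0}
    - {"grip":1,"slide":[0.4,-0.1,-0.4],"roll":0}
    - {"grip":1,"slide":[0.5,-0.1,-0.5],"roll":0}
    - {"grip":1,"slide":[0.6,-0.1,-0.6],"roll":0}

```text
time_s: 10.4
tcp_pos: [0.6649, -0.0837, 0.7843]
eef_rot: [176.8, -21.8, -0.4]
contact_force: [0.2, 0.1, 0.4]
gripper_width: 0.0008
```

Request:
apply_moves:
  commands:
    - {"grip":1,"slide":[0.25,-0.05,-0.25],"roll":0}
    - {"grip":1,"slide":[0.3,-0.07,-0.3],"roll":0}
    - {"grip":1,"slide":[0.4,-0.1,-0.4],"roll":0}
    - {"grip":1,"slide":[0.5,-0.1,-0.5],"roll":0}
    - {"grip":1,"slide":[0.6,-0.1,-0.6],"roll":0}

```text
time_s: 11.02
tcp_pos: [0.6563, -0.0257, 0.8115]
eef_rot: [176.1, -24.7, -0.2]
contact_force: [-0.4, -0.6, -0.4]
gripper_width: 0.0005
```

```bash
python3 -c "
from h import *;from sim import *
s=get_state();print(s['time_s'],s['tcp_pos'],s['eef_rot'],show(s['joints']))
R=Ro.from_euler('xyz',s['eef_rot'],degrees=True);z=R.as_matrix()[:,2];print(z)
q=s['joints']
for p in ([.5,-.2,.5],[.5,-.19,.2],[.55,-.19,.1],[.59,-.19,.07],[.62,-.19,.08],[.63,-.19,.2]):
    q,f=ik(q,np.array(p),R,.3);print(p,np.round(q,1),np.abs(f).max().round(4))
"
```

```text
11.025 [ 0.65629388 -0.02567372  0.81149191] [176.10871237 -24.71722948  -0.24582126] ([21.9, 20.4, 71.6, 14.5, -118.7, 76.5], [0.691, -0.019, 0.786], [0.417, -0.07, -0.906], 'tilt 25.0 az -9')
[ 0.41688128 -0.0696528  -0.9062883 ]
[0.5, -0.2, 0.5] [  3.1 -12.7  -5.9   5.6 -72.4  85.2] 0.0
[0.5, -0.19, 0.2] [  4.9  -6.2 -39.3  11.1 -33.   76. ] 0.0
[0.55, -0.19, 0.1] [  4.2   7.2 -42.1  19.7 -17.3  67.1] 0.0
[0.59, -0.19, 0.07] [  3.8  13.4 -39.5  23.9 -13.9  63. ] 0.0
[0.62, -0.19, 0.08] [  3.6  14.8 -35.4  19.9 -16.3  67.4] 0.0
[0.63, -0.19, 0.2] [  3.5   6.8 -26.3  10.1 -32.9  78.1] 0.0
```

```bash
python3 -c "
from h import *;from sim import *
s=get_state()
R=Ro.from_euler('xyz',s['eef_rot'],degrees=True)
print(R.as_matrix().round(3))
print(R.inv().apply(np.array([.50,-.185,.30])-s['tcp_pos']).round(3), R.inv().apply([.05,0,-.2]).round(3))
"
```

```text
[[ 0.908 -0.033  0.417]
 [-0.004 -0.998 -0.07 ]
 [ 0.418  0.062 -0.906]]
[-0.355  0.133  0.41 ] [-0.038 -0.014  0.202]
```

Request:
apply_moves:
  commands:
    - {"grip":1,"slide":[-0.04,0.015,0.045],"roll":0}
    - {"grip":1,"slide":[-0.08,0.03,0.09],"roll":0}
    - {"grip":1,"slide":[-0.12,0.045,0.135],"roll":0}
    - {"grip":1,"slide":[-0.16,0.06,0.18],"roll":0}
    - {"grip":1,"slide":[-0.2,0.075,0.225],"roll":0}

```text
time_s: 11.65
tcp_pos: [0.5794, -0.1023, 0.5728]
eef_rot: [176.1, -24.8, -0.3]
contact_force: [1.1, 0.1, 0.5]
gripper_width: 0.0004
```

Request:
apply_moves:
  commands:
    - {"grip":1,"slide":[-0.04,0.015,0.045],"roll":0}
    - {"grip":1,"slide":[-0.08,0.03,0.09],"roll":0}
    - {"grip":1,"slide":[-0.12,0.045,0.135],"roll":0}
    - {"grip":1,"slide":[-0.155,0.058,0.185],"roll":0}
    - {"grip":1,"slide":[-0.155,0.058,0.185],"roll":0}

```text
time_s: 12.28
tcp_pos: [0.5116, -0.1726, 0.3402]
eef_rot: [176.1, -24.3, -0.4]
contact_force: [-0.6, 0.1, 1.2]
gripper_width: 0.0003
```

```bash
python3 -c "
from h import *;from sim import *
s=get_state();print(s['time_s'],s['tcp_pos'],s['eef_rot'],show(s['joints']))
for n in ('side','top'):
    p,d=capture(n);cv2.imwrite(f'pics/{n}1.png',p[:,:,::-1])
R=Ro.from_euler('xyz',s['eef_rot'],degrees=True)
print(R.inv().apply(np.array([.57,-.185,.08])-s['tcp_pos']).round(3))
print(proj('side',s['tcp_pos']),proj('top',s['tcp_pos']))
"
```

```text
12.275 [ 0.51161097 -0.17264302  0.34021862] [176.13600079 -24.25106328  -0.40036177] ([7.2, -11.2, -28.0, 9.1, -50.0, 77.2], [0.508, -0.176, 0.312], [0.409, -0.07, -0.91], 'tilt 24.5 az -10')
[-0.054 -0.006  0.261]
[317.4971858  176.17140964] [331.67024974 174.84138609]
```

View pics/side1.png

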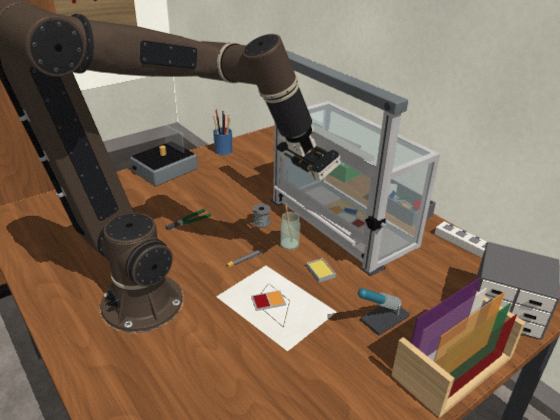

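View pics/top1.png

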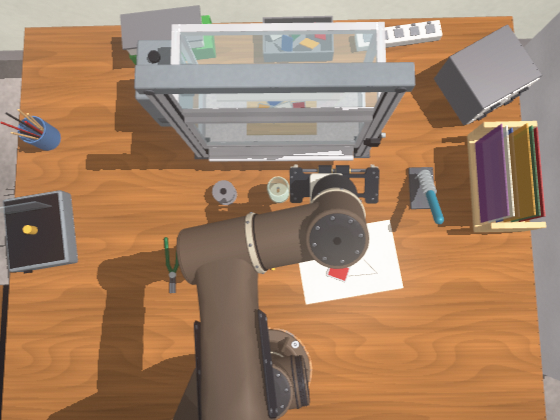

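Side view: the tilted hand is in front of the booth with the fingertips at about (319,178), matching the projected TCP. The jar, spool and tin are untouched. I'll descend to just in front of and below the lip.

Request:
apply_moves:
  commands:
    - {"grip":1,"slide":[-0.012,-0.001,0.058],"roll":0}
    - {"grip":1,"slide":[-0.024,-0.002,0.116],"roll":0}
    - {"grip":1,"slide":[-0.036,-0.004,0.174],"roll":0}
    - {"grip":1,"slide":[-0.048,-0.005,0.225],"roll":0}
    - {"grip":1,"slide":[-0.054,-0.006,0.261],"roll":0}

```text
time_s: 13.0
tcp_pos: [0.5799, -0.1862, 0.0973]
eef_rot: [176.3, -24.5, -0.1]
contact_force: [2.0, -2.1, 2.8]
gripper_width: 0.0003
```

Request:
apply_moves:
  commands:
    - {"grip":1,"slide":[0,0,0],"roll":0}
    - {"grip":1,"slide":[0,0,0],"roll":0}

```text
time_s: 13.25
tcp_pos: [0.5784, -0.1888, 0.0997]
eef_rot: [176.2, -24.7, -0.3]
contact_force: [1.4, 0.2, -0.2]
gripper_width: -0.0001
```

```bash
cat > look.py <<'E'
from h import *;import sys
from scipy.spatial.transform import Rotation as Ro
i=sys.argv[1]
s=get_state();print(round(s['time_s'],2),s['tcp_pos'].round(4) if hasattr(s['tcp_pos'],'round') else s['tcp_pos'],np.round(s['eef_rot'],2),np.round(s['contact_force'],1))
print("joints",np.round(s['joints'],1))
p,d=capture('side');np.save(f'side_p{i}.npy',p);np.save(f'side_d{i}.npy',d)
z=p[195:270,300:400,::-1];cv2.imwrite(f'pics/s{i}.png',cv2.resize(z,None,fx=8,fy=8,interpolation=cv2.INTER_CUBIC))
R=Ro.from_euler('xyz',s['eef_rot'],degrees=True);print(R.as_matrix().round(3).tolist())
print("proj",proj('side',s['tcp_pos']))
E
python3 look.py 2
```

```text
13.25 [ 0.5784 -0.1888  0.0997] [176.22 -24.66  -0.33] [ 1.4  0.2 -0.2]
joints [ -2.6   9.4 -52.6  41.6  -4.2  50.6]
[[0.909, -0.033, 0.416], [-0.005, -0.998, -0.068], [0.417, 0.06, -0.907]]
proj [332.07551579 237.56518137]
```

View pics/s2.png

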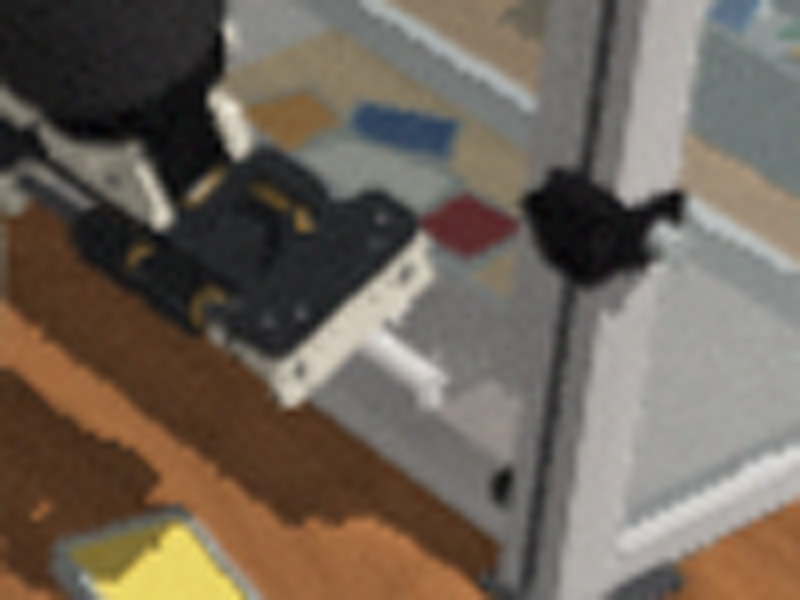

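Fingertips are about 30 mm in front of the nose but 20 mm too high, because the wrist is nearly straight (j5≈-4°). Pressing down here will trade a little tilt for height.

Request:
apply_moves:
  commands:
    - {"grip":1,"slide":[-0.025,-0.004,0.055],"roll":0}
    - {"grip":1,"slide":[-0.037,-0.005,0.08],"roll":0}
    - {"grip":1,"slide":[-0.037,-0.005,0.08],"roll":0}

```text
time_s: 13.68
tcp_pos: [0.5766, -0.1715, 0.0257]
eef_rot: [-178.5, -23.5, -0.2]
contact_force: [0.1, -3.1, 0.6]
gripper_width: 0.0006
```

```bash
python3 look.py 3
python3 - <<'E'
from fk import *;from data import D
from scipy.optimize import least_squares
from plant import get_state
s=get_state()
E=[[179.905,-.008,-23.143],[-177.617,-.377,-23.153],[-175.8,-1.298,-23.206],[-173.313,-2.528,-23.29],[-174.827,-4.984,-.241],[176.109,-24.717,-.246],[176.136,-24.251,-.4],[176.22,-24.66,-.33],s['eef_rot']]
D=D+[([21.9,20.4,71.6,14.5,-118.7,76.5],[.6563,-.0257,.8115]),([7.2,-11.2,-28,9.1,-50,77.2],[.5116,-.1726,.3402]),([-2.6,9.4,-52.6,41.6,-4.2,50.6],[.5784,-.1888,.0997]),(s['joints'],s['tcp_pos'])]
for (q,p),e in zip(D,E):
    P=np.array([.2074,-.0021,-.1918,.5951,.4673,.002,.3806,-1,-np.pi/2])
    t,w,el,R=fk(q,P);R2=Ro.from_euler('xyz',e,degrees=True)
    print(np.round(t-p,3),np.degrees((R.inv()*R2).as_rotvec()).round(1), R2.inv().apply(t-p).round(3))
E
```

```text
13.68 [ 0.5766 -0.1715  0.0257] [-178.47  -23.54   -0.25] [ 0.1 -3.1  0.6]
joints [  1.4  17.9 -39.2  -5.4  -9.4  93.9]
[[0.917, 0.006, 0.399], [-0.004, -1.0, 0.025], [0.399, -0.024, -0.916]]
proj [326.43493064 253.23509657]
[0. 0. 0.] [ 0. -0.  0.] [-0. -0. -0.]
[0.    0.    0.001] [0. 0. 0.] [ 0.    -0.001 -0.001]
[-0.001 -0.001  0.001] [0. 0. 0.] [-0.     0.001 -0.001]
[ 0.     0.    -0.001] [-0. -0. -0.] [-0.    -0.     0.001]
[0. 0. 0.] [-0.  0. -0.] [ 0. -0.  0.]
[ 0.035  0.007 -0.026] [-0.  0. -0.] [ 0.021 -0.009  0.037]
[-0.004 -0.003 -0.028] [0.  0.  0.1] [-0.016  0.002  0.024]
[-0.112 -0.043 -0.062] [-0.  -0.1  0.1] [-0.128  0.043  0.012]
[ 0.019 -0.001  0.01 ] [ 0. -0.  0.] [ 0.022  0.001 -0.002]
```

Request:
apply_moves:
  commands:
    - {"grip":1,"slide":[0.01,0.005,-0.025],"roll":0}
    - {"grip":1,"slide":[0.018,0.009,-0.041],"roll":0}
    - {"grip":1,"slide":[0.018,0.009,-0.041],"roll":0}

```text
time_s: 14.1
tcp_pos: [0.577, -0.1837, 0.0722]
eef_rot: [-178.6, -23.6, -0.3]
contact_force: [-0.2, 0.0, -0.4]
gripper_width: 0.0002
```

```bash
python3 look.py 4
```

```text
14.1 [ 0.577  -0.1837  0.0722] [-178.64  -23.58   -0.31] [-0.2  0.  -0.4]
joints [ -0.1  13.5 -36.6  -4.5 -16.4  94.1]
[[0.916, 0.004, 0.4], [-0.005, -1.0, 0.022], [0.4, -0.022, -0.916]]
proj [330.03076593 243.78189806]
```

View pics/s4.png

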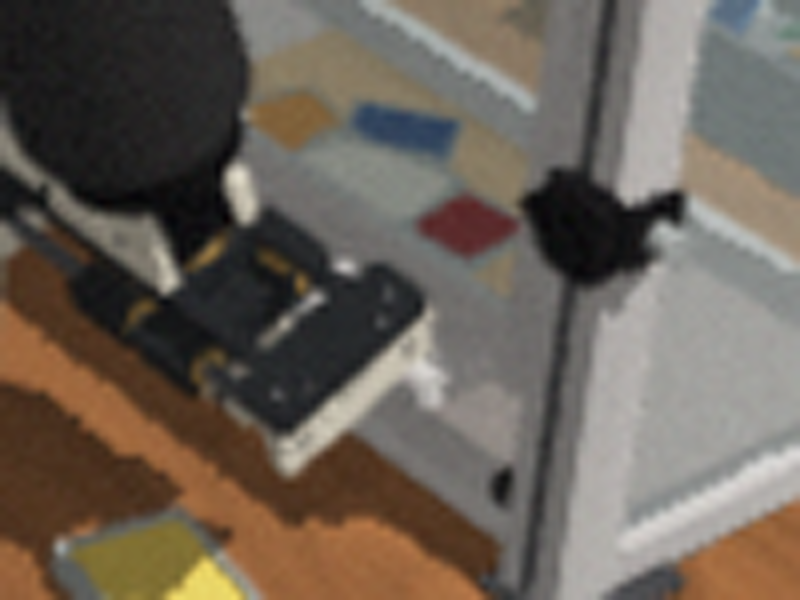

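Request:
apply_moves:
  commands:
    - {"grip":1,"slide":[0.011,0,0.005],"roll":0}
    - {"grip":1,"slide":[0.021,0,0.009],"roll":0}
    - {"grip":1,"slide":[0.021,0,0.009],"roll":0}

```text
time_s: 14.52
tcp_pos: [0.5983, -0.1838, 0.0678]
eef_rot: [-178.7, -23.2, -0.3]
contact_force: [0.1, 0.4, 0.3]
gripper_width: 0.0003
```

Request:
apply_moves:
  commands:
    - {"grip":1,"slide":[0.004,0,0.002],"roll":0}
    - {"grip":1,"slide":[0.007,0,0.003],"roll":0}
    - {"grip":1,"slide":[0.007,0,0.003],"roll":0}

```text
time_s: 14.9
tcp_pos: [0.605, -0.184, 0.0683]
eef_rot: [-178.6, -23.2, -0.3]
contact_force: [0.3, 0.5, 0.4]
gripper_width: 0.0003
```

Request:
apply_moves:
  commands:
    - {"grip":1,"slide":[0.004,0,0.002],"roll":0}
    - {"grip":1,"slide":[0.008,0,0.003],"roll":0}
    - {"grip":1,"slide":[0.008,0,0.003],"roll":0}

```text
time_s: 15.28
tcp_pos: [0.6088, -0.184, 0.066]
eef_rot: [-178.6, -22.7, -0.4]
contact_force: [-10.9, 0.6, 0.8]
gripper_width: 0.0001
```

Contact is made: 11 N against the nose. Now push up slowly.

Request:
apply_moves:
  commands:
    - {"grip":1,"slide":[0.002,0,-0.004],"roll":0}
    - {"grip":1,"slide":[0.004,0,-0.008],"roll":0}
    - {"grip":1,"slide":[0.006,0,-0.012],"roll":0}
    - {"grip":1,"slide":[0.008,0,-0.016],"roll":0}
    - {"grip":1,"slide":[0.01,0,-0.02],"roll":0}

```text
time_s: 15.9
tcp_pos: [0.6086, -0.184, 0.0866]
eef_rot: [-178.5, -22.5, -0.5]
contact_force: [-9.1, 2.6, -6.1]
gripper_width: 0.0002
```

```bash
python3 look.py 5
```

```text
15.9 [ 0.6086 -0.184   0.0866] [-178.53  -22.52   -0.45] [-9.1  2.6 -6.1]
joints [ -0.1  14.8 -31.6  -3.8 -21.1  93.2]
[[0.924, 0.002, 0.383], [-0.007, -1.0, 0.023], [0.383, -0.024, -0.923]]
proj [337.69933449 236.84793201]
```

View pics/s5.png

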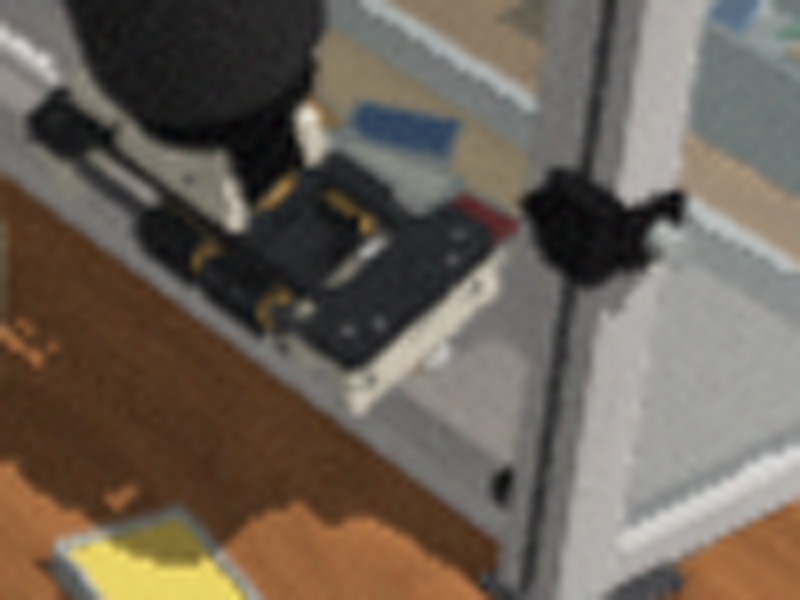

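The sash is following: the lip's right end rose about 5 px, and the force reads 6 N down and 9 N back. Continuing.

Request:
apply_moves:
  commands:
    - {"grip":1,"slide":[0.003,0,-0.006],"roll":0}
    - {"grip":1,"slide":[0.006,0,-0.012],"roll":0}
    - {"grip":1,"slide":[0.009,0,-0.018],"roll":0}
    - {"grip":1,"slide":[0.012,0,-0.024],"roll":0}
    - {"grip":1,"slide":[0.0145,0,-0.03],"roll":0}

```text
time_s: 16.58
tcp_pos: [0.6086, -0.1841, 0.1185]
eef_rot: [-178.5, -22.3, -0.5]
contact_force: [-12.3, 7.6, -6.5]
gripper_width: 0.0006
```

Request:
apply_moves:
  commands:
    - {"grip":1,"slide":[0.003,0,-0.006],"roll":0}
    - {"grip":1,"slide":[0.006,0,-0.012],"roll":0}
    - {"grip":1,"slide":[0.0085,0,-0.018],"roll":0}
    - {"grip":1,"slide":[0.011,0,-0.024],"roll":0}
    - {"grip":1,"slide":[0.011,0,-0.024],"roll":0}

```text
time_s: 17.2
tcp_pos: [0.6086, -0.1841, 0.1449]
eef_rot: [-178.4, -22.3, -0.5]
contact_force: [-20.8, 11.3, 0.4]
gripper_width: 0.0005
```

```bash
python3 look.py 6
```

```text
17.2 [ 0.6086 -0.1841  0.1449] [-178.42  -22.26   -0.47] [-20.8  11.3   0.4]
joints [ -0.2  10.4 -28.   -3.  -29.4  92.4]
[[0.925, 0.002, 0.379], [-0.008, -1.0, 0.024], [0.379, -0.025, -0.925]]
proj [339.21293674 222.1713848 ]
```

View pics/s6.png

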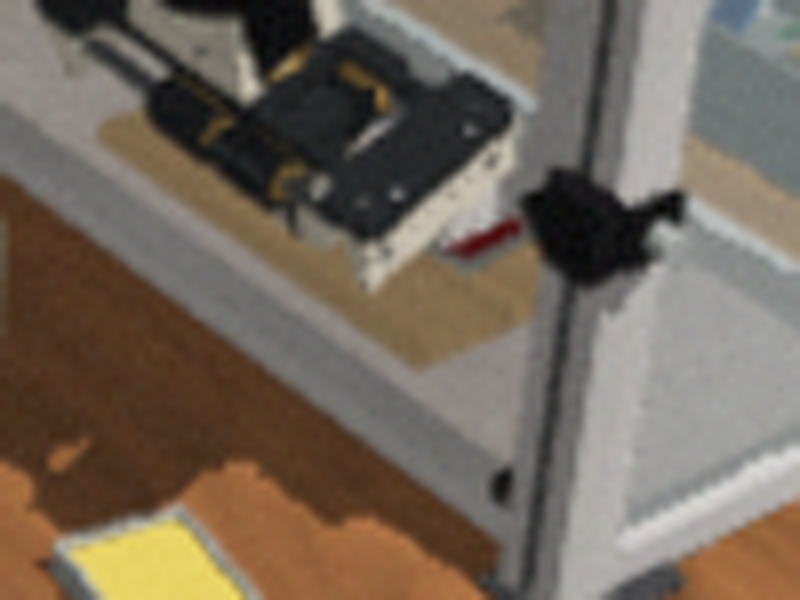

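```bash
cat > lip.py <<'E'
from h import *
for n in("side","top"):
    p,d=capture(n);W=world(n,d)
    m=cut_out("lip_edge",n)
    if not m: print(n,"none");continue
    m=m[0]["mask"]
    c=(abs(W[...,1]+.046)<.215)&(W[...,0]>.614)&(W[...,0]<.624)&m
    c2=(abs(W[...,1]+.046)<.215)&(W[...,0]>.63)&(W[...,0]<.642)&m
    for k,cc in(("front top",c),("back top",c2)):
        z=W[cc][:,2];y=W[cc][:,1]
        h,e=np.histogram(z,bins=np.arange(.05,.4,.004));i=h.argmax() if len(z) else 0
        print(n,k,len(z),"mode",e[i].round(3),h[max(0,i-2):i+3],np.median(z[abs(z-e[i])<.012]) if len(z) else None, "y",np.round([y.min(),y.max()],2) if len(y) else None)
    ps=cut_out("pointer",n)[:2]
    for b in ps:
        q=W[b["mask"]];print("ptr",round(b["score"],2),np.nanmedian(q,axis=0).round(3))
E
python3 lip.py
python3 - <<'E'
from h import *
# same statistic on initial frame, no mask
for n in("side","top"):
    W=world(n,np.load(f"{n}_d0.npy"))
    for lo,hi in((.614,.624),(.63,.642)):
        c=(abs(W[...,1]+.046)<.215)&(W[...,0]>lo)&(W[...,0]<hi)&(W[...,2]>.08)&(W[...,2]<.14);print(n,lo,c.sum(),np.median(W[c][:,2]))
E
```

```text
side front top 114 mode 0.186 [ 3 38 39 26  6] 0.18704162081479977 y [-0.26  0.17]
side back top 128 mode 0.19 [ 3 29 47  4  3] 0.19043892860062256 y [-0.26  0.17]
ptr 0.68 [ 0.629 -0.31   0.201]
ptr 0.26 [ 0.663 -0.214  0.292]
top front top 454 mode 0.186 [ 14 121 165 123  30] 0.18792087000945001 y [-0.25  0.16]
top back top 652 mode 0.19 [ 19 221 323  82   4] 0.1909485992334538 y [-0.26  0.16]
ptr 0.53 [ 0.627 -0.296  0.212]
side 0.614 288 0.10920542499110499
side 0.63 263 0.11204050349835795
top 0.614 531 0.10948959266182008
top 0.63 578 0.1123452537166456
```

Run:
```python
from h import *
p=np.load("side_p0.npy");D=[np.load("side_d0.npy"),np.load("side_d2.npy"),np.load("side_d6.npy")]
Ws=[world("side",d) for d in D]
W=np.nanmedian(np.stack(Ws),0)
for v in range(214,232):
    print(v," ".join("%3d:%s"%(p[v,u].mean(),"%.0f,%.0f,%.0f"%tuple(W[v,u]*1000)) for u in range(363,376,1) if p[v,u].mean()<60))
t,_=np.load("top_p0.npy"),0
Wt=world("top",np.load("top_d0.npy"))
print(proj("top",[.63,-.27,.2]))
u0,v0=proj("top",[.63,-.27,.2]).astype(int)
cv2.imwrite("pics/tz.png",cv2.resize(t[v0-20:v0+25,u0-30:u0+30,::-1],None,fx=12,fy=12,interpolation=cv2.INTER_CUBIC));print(u0,v0)
```

```text
214  40:638,-291,224
215  59:638,-288,218  38:640,-290,219
216  30:635,-279,211  37:638,-281,210  47:642,-282,210  35:637,-289,215  39:638,-293,217
217  43:637,-275,204  22:635,-280,207  20:631,-287,213  19:632,-290,214  20:631,-295,217  32:640,-291,212
218  51:643,-266,193  24:623,-287,212  12:623,-291,215  19:624,-293,216  20:628,-294,215  19:632,-295,213  22:633,-298,215  25:633,-302,217  57:639,-300,214
219  58:622,-276,203  17:623,-280,205   8:623,-284,207  16:621,-289,211  10:623,-292,212  13:621,-297,216  19:625,-298,214  21:628,-299,214  14:630,-301,214  18:629,-305,217  19:634,-305,214
220  36:627,-273,196  12:624,-280,201   8:622,-285,205  13:623,-288,206  13:620,-295,211   6:623,-296,211  11:623,-300,213  18:624,-302,214  14:627,-304,214  22:630,-305,213  20:630,-308,214
221  54:624,-276,195  18:623,-281,198   3:620,-287,203  13:621,-290,204   9:623,-293,205  14:621,-298,209  11:624,-299,208  10:621,-305,213  15:624,-307,212  20:623,-312,216  24:627,-312,214
222  53:646,-250,168  32:622,-282,196  11:623,-286,197  13:622,-290,201   9:625,-291,200  13:623,-297,204  14:624,-3
[... 620 characters left out ...]
1:620,-298,191   8:624,-298,189  11:624,-302,191  10:622,-307,196   8:620,-313,199  17:624,-313,198  13:630,-312,195
227  37:625,-290,181  15:625,-294,183  15:624,-299,186  12:621,-305,191  11:624,-306,190  12:620,-313,196  15:625,-313,194  17:631,-312,191
228  40:621,-298,183  20:621,-302,185  11:621,-305,187   2:621,-310,190  10:625,-310,188  14:626,-312,189  17:630,-313,188
229  42:623,-301,180  20:623,-304,182  12:622,-309,185  15:621,-314,188  12:626,-313,186  22:629,-315,186
230  59:639,-287,162  35:620,-307,181  35:622,-310,182  28:621,-314,185  41:630,-311,179
231  53:636,-290,161  42:639,-293,161
[362.17071948 141.73634254]
362 141<stdin>:4: RuntimeWarning: All-NaN slice encountered
```

View pics/tz.png

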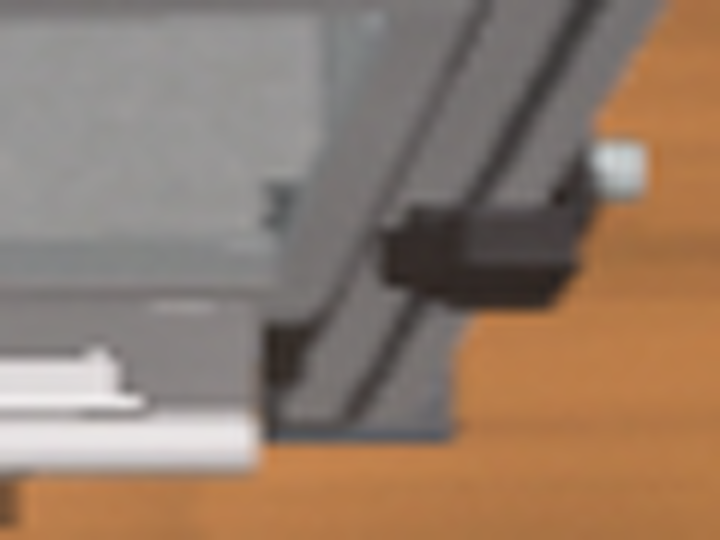

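Front face of the clip spans z 0.180–0.217, and its left tip is at pixel (365.5,220), z≈0.198. The lip underside is now about 0.171, so 26–27 mm more. I'll also ease the side and inward load.

Request:
apply_moves:
  commands:
    - {"grip":1,"slide":[0.002,-0.0035,-0.005],"roll":0}
    - {"grip":1,"slide":[0.004,-0.0035,-0.011],"roll":0}
    - {"grip":1,"slide":[0.006,-0.0035,-0.017],"roll":0}
    - {"grip":1,"slide":[0.008,-0.0035,-0.023],"roll":0}
    - {"grip":1,"slide":[0.009,-0.0035,-0.026],"roll":0}

```text
time_s: 18.18
tcp_pos: [0.6086, -0.1829, 0.1733]
eef_rot: [-178.5, -22.5, -0.5]
contact_force: [-10.6, -0.5, -6.5]
gripper_width: 0.0
```

```bash
python3 lip.py; python3 look.py 7
```

```text
side front top 114 mode 0.214 [ 5 34 43 24  4] 0.21498614775476296 y [-0.26  0.17]
side back top 136 mode 0.218 [ 4 24 59  5  1] 0.2191861476353284 y [-0.26  0.17]
ptr 0.57 [ 0.627 -0.311  0.201]
top front top 443 mode 0.214 [  8  99 164 132  38] 0.216847830103486 y [-0.25  0.16]
top back top 680 mode 0.218 [  2 132 394 144   7] 0.2199437894600808 y [-0.26  0.16]
ptr 0.5 [ 0.633 -0.305  0.212]
18.48 [ 0.6087 -0.1829  0.1737] [-178.55  -22.49   -0.46] [-15.1   0.2  -2.7]
joints [  0.    8.4 -26.4  -2.3 -32.7  91.5]
[[0.924, 0.002, 0.383], [-0.007, -1.0, 0.022], [0.383, -0.023, -0.924]]
proj [339.7255398  214.51117794]
```

View pics/s7.png

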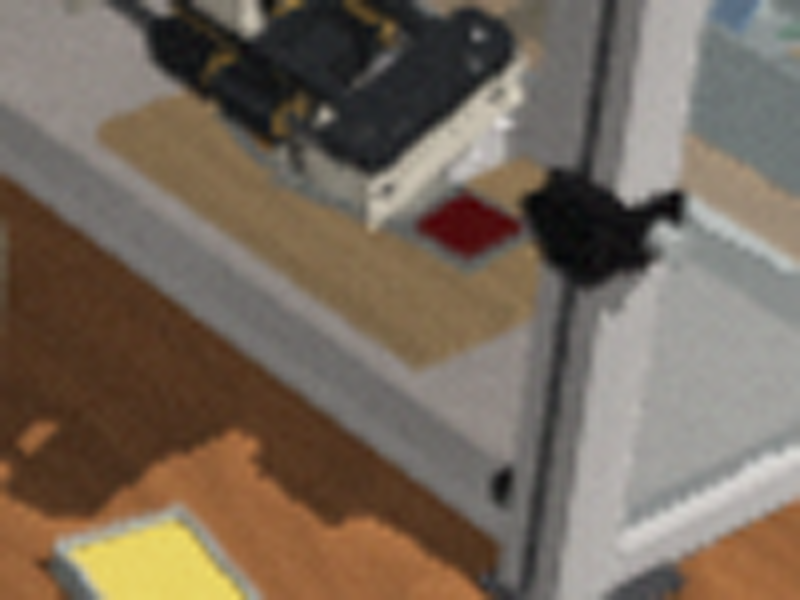

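Underside ≈0.1995 against the arrow at ≈0.198. Now retract straight off the contact.

Request:
apply_moves:
  commands:
    - {"grip":1,"slide":[-0.008,0,0],"roll":0}
    - {"grip":1,"slide":[-0.025,0,0],"roll":0}
    - {"grip":1,"slide":[-0.05,0,-0.01],"roll":0}
    - {"grip":1,"slide":[-0.09,0,-0.04],"roll":0}
    - {"grip":1,"slide":[-0.13,0,-0.08],"roll":0}

```text
time_s: 19.15
tcp_pos: [0.462, -0.1838, 0.1997]
eef_rot: [-178.6, -23.1, -0.3]
contact_force: [-0.2, 0.8, 0.8]
gripper_width: 0.0003
```

Request:
apply_moves:
  commands:
    - {"grip":1,"slide":[0,0,0],"roll":0}
    - {"grip":1,"slide":[0,0,0],"roll":0}
    - {"grip":1,"slide":[0,0,0],"roll":0}
    - {"grip":1,"slide":[0,0,0],"roll":0}

```text
time_s: 19.65
tcp_pos: [0.4642, -0.1838, 0.1997]
eef_rot: [-178.6, -23.1, -0.3]
contact_force: [0.4, 0.6, -0.0]
gripper_width: 0.0003
```

```bash
python3 lip.py; python3 look.py 8;python3 - <<'E'
from h import *
W=world("side",np.load("side_d8.npy"));p=np.load("side_p8.npy")
cv2.imwrite("pics/full8.png",p[:,:,::-1])
for x,z in((.6165,.1995),(.6165,.198)): print(proj("side",[x,-.25,z]))
for k in ("jar","spool","tin","iron","pliers","piece","cutter"):
    c=get_calibration("side");R=np.array(c["R"]);t=np.array(c["t"])
    print(k,[(round(b["score"],2),(R.T@(np.array(b["position"])-t)).round(3).tolist()) for b in boxes_of(k,"side")[:1]])
E
```

```text
side front top 207 mode 0.218 [46 67 71 16  0] 0.21734239099775632 y [-0.25  0.01]
side back top 269 mode 0.218 [  3  43 124  28   9] 0.21967477775980543 y [-0.26  0.05]
ptr 0.52 [ 0.63  -0.309  0.2  ]
top front top 627 mode 0.214 [ 14 119 248 189  50] 0.21652193175609968 y [-0.26  0.16]
top back top 690 mode 0.218 [  3 130 413 139   5] 0.22018057820892317 y [-0.26  0.16]
ptr 0.62 [0.523 0.126 0.058]
ptr 0.43 [ 0.63  -0.3    0.209]
19.95 [ 0.4639 -0.1839  0.2002] [-178.65  -23.18   -0.31] [ 0.4 -0.2  0.3]
joints [ -0.1  -7.3 -38.7  -2.2 -35.4  91.5]
[[0.919, 0.004, 0.394], [-0.005, -1.0, 0.021], [0.394, -0.022, -0.919]]
proj [305.01489247 223.04160179]
[357.29635902 216.67801187]
[357.24584514 217.0836114 ]
jar [(0.84, [0.506, -0.058, 0.066])]
spool [(0.83, [0.515, 0.114, 0.045])]
tin [(0.84, [0.517, -0.207, 0.013])]
iron [(0.95, [0.511, -0.486, 0.015])]
pliers [(0.48, [0.316, 0.291, 0.008])]
piece [(0.92, [0.304, -0.22, 0.001])]
cutter [(0.67, [0.358, -0.019, 0.01])]
```

View pics/s8.png

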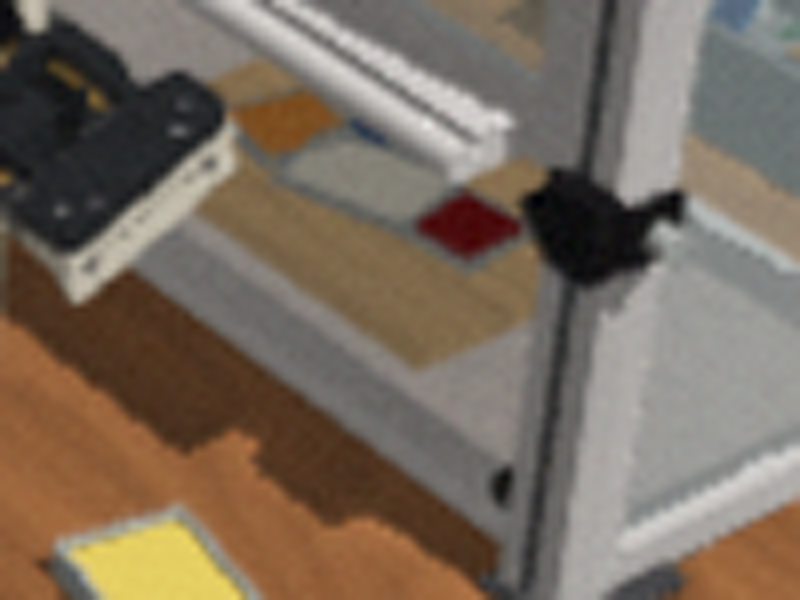

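View pics/full8.png

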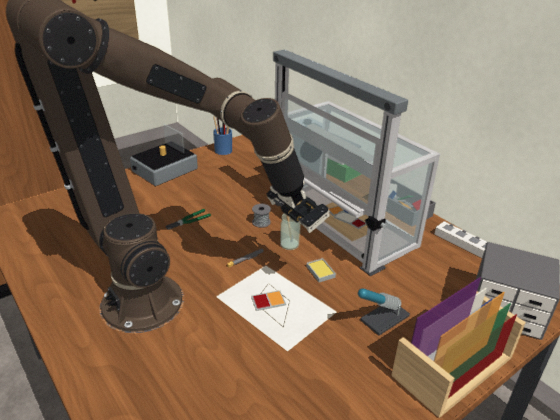

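```bash
python3 -c "
from plant import *
print(close_job())"
```

```text
the job is handed in; nothing more can be done
None
```

I pushed the sash up until the underside of its lip was level with the arrow tip, took the hand away and handed the job in at about 20 s of the 42 s allowed. The hand-in gives no verdict, so the figures below are my own measurements.

**How it was done:** The interface keeps the tool pointing straight down, so the fingers could not go beneath the lip at first. I pushed the arm past its reach limit in free space until the fingers leaned about 23° towards the booth. Then, with the fingers shut, I pushed on the lower side of the lip's rounded nose. Sideways force reached 21 N at most, with about 6 N carrying the sash. I pushed slowly, at roughly 50 mm/s, and never gripped the lip. I then moved the hand straight off the lip.

**Last checks:**

| Check | Result |
|---|---|
| Underside of the lip, both cameras | about 0.200 m |
| Arrow tip, from its clip's depth readings (0.180 to 0.217 m) and the tip pixel | about 0.198 m, give or take 3 mm |
| Sash height before and after taking the hand away | unchanged, within measurement noise |
| Hand | about 0.15 m from the lip, no contact force |
| Things on the bench | all within about 4–7 mm of their first detected positions, except the jar |
| Jar | upright; its reading differed by 16 mm, mostly in height, because the hand partly hid it |

**What disagreed:**
- My fitted arm model was off by 20–40 mm, and over 100 mm at worst, once the tool was tilted. I used the measured tool position instead.
- The trained network sometimes labelled other objects as the pointer, so I relied on the depth readings for the arrow tip.

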